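Set up a key-rack board for priming

ROBOT

A 7-joint arm with a two-finger parallel gripper is mounted at the origin on the work surface. World frame = base frame: x ahead of the robot, y to its left, z up, the work surface at z = 0. Lengths are in m, angles in rad, forces in N, time in s.
With the tool pointing down it reaches from about 0.4 to 0.9 m from the base axis. Payload 5.5 kg.
Tool frame: the origin (TCP) lies midway between the tips of the shut fingers; the grasp point (between the pads) lies 19 mm behind it (manip.grip_depth is the distance from the TCP to the grasp point, in m); z points along the fingers, y is the line along which they close (so a half turn about z gives the same grasp; the last joint's range is limited). The gripper opens to 92 mm and grips with 3 to 60 N. Pads are 19 mm wide; open, the fingers measure 130 mm over their backs; the gripper's body (75 mm by 190 mm) begins 47 mm behind the grasp point.
Start: joints at [1.403, 0.501, -0.427, 1.55, 0.221, 1.138, -0.21], TCP at [0.271, -0.591, 0.227] pointing down, gripper open.
Joint ranges: [-2.88, 2.88], [-0.31, 2.03], [-1.54, 1.56], [0.2, 2.42], [-1.41, 4.55], [0.19, 2.02], [-2.57, 2.57]. Speed limits (rad/s): [2.57, 2.57, 3.14, 3.14, 3.14, 3.14, 3.14].

INTERFACE

Orientations are given as a unit quaternion [x, y, z, w].
In Python, from bench import manip, effector, viewer gives the robot as it stands. Calls block until the motion is done:
- manip.move_pose(position, orientation): joint-space move of the TCP to a pose.
- manip.servo_line(position, ori=None, vel=0.15): straight line of the TCP; ori=None keeps the orientation; vel is the mean speed in m/s.
- manip.movej(angles): joint-space move.
- effector.open_jaws() and effector.close(f_grip=None): open the fingers fully, or close them until they stop; f_grip is the grip in N (None keeps the last).
- manip.sleep(seconds).
- manip.solve_ik(position, orientation): joint angles nearest the present ones, or None.
- viewer.get_image(name): name is "scene" or "side" or "wrist"; returns the picture (480x640x3 uint8, red, green, blue); there is no depth.
- viewer.get_calibration(name): a dict with "vfov" (degrees; the focal length in pixels is half the picture's height over the tangent of half this angle, whatever the lens; pixels are square), "cx", "cy" (the principal point, pixels), "eye" and "attitude" of the camera in the world. Camera axes: x right, y down, z forward; pixel columns grow to the right and rows downward; lengths in m; the calibration is good to about 2 mm. A picture is of the moment at which its call begins: read the wrist's pose just before it. get_calibration takes no time and is no camera call; for the wrist camera it gives the pose at the moment of the call.
A pose or a line that the arm cannot do raises manip.PlanningError and nothing moves.
- manip.hand_in(): hands the job in; it is judged then, once.
Readings, each from a call of its own:
- manip.current_clock(): time.
- manip.current_q(): joint angles.
- manip.current_joint_velocities(): joint speeds.
- manip.current_tau(): joint torques, N m.
- manip.current_tool_pos(): TCP position.
- manip.current_tcp_rot(): TCP orientation.
- manip.current_force(): force on the tool from outside, world axes, zero at the start.
- manip.current_wrist_torque(): the same for the moment, N m.
- manip.current_finger_gap(): finger opening in m.
- manip.current_gripper_force(): force on a finger pad.
Only numpy, scipy, OpenCV 4.12 (cv2) and the standard library are available. Lean on these libraries where they do the work, as an engineer would, in place of code of your own. Each camera call takes 0.05 s, during which the arm holds its last target. There are 200 camera calls.

TASK

Set up the cardboard sheet for priming: lay the two square battens on it, and the thick drilled board centred across both, level and parallel to the sheet's long edges, with the battens square to it and each about 3 cm in from one of its ends. Stand the lidded primer jar in line with the board, about 4 cm clear of its right-hand end as the robot sees it, and the empty rinsing cup straight behind the jar (farther from the robot), about 3 cm clear of it. Everything stands wholly on the sheet; leave the glue bottle, the tape roll and the thin lath where they are.

Things in the scene. Friction and masses are not known exactly. Their poses are not given: they have to be found in the camera images.
- sheet: the flat brown cardboard sheet with paint spots, fixed to the table: 220 mm deep (its x, away from the robot) by 320 mm wide (its y, to the robot's left), 4 mm thick. Origin at the centre of its underside, on the table top; at most 0.2 rad askew. What it must hold fits like this: board centre at about x -50, y +50 mm in its frame, jar centre at x -50, y -100 mm, cup centre at x +40, y -100 mm (30 mm of cardboard left over at the right and left).
- batten_a_mid (a point): one of two equal square pine battens, 90 mm long, 20 mm wide, 20 mm high, lying on the table. Point at its centre (10 mm up); x along its length, z up.
- batten_b_mid (a point): one of two equal square pine battens, 90 mm long, 20 mm wide, 20 mm high, lying on the table. Point at its centre (10 mm up); x along its length, z up.
- board_mid (a point): the board to be primed: thick bare pine key-rack blank with a row of small drilled holes, 160 mm long, 56 mm wide, 20 mm thick, lying flat on the table. Point at its centre (10 mm up); y along its length, x across its width, z up. On sheet and battens its centre is 34 mm above the table. Either way round is right.
- jar_mid (a point): the primer jar: round white plastic jar with a label and a dark grey ribbed screw lid (shut), 58 mm across, 60 mm high in all. Point at its centre (30 mm up); z up. 140 to 260 g.
- cup_mid (a point): the rinsing cup: white ceramic cup, empty, open at the top, no handle, straight-sided, 59 mm across, 70 mm high, wall 4 mm. Point at its centre (35 mm up); z up.
- glue_mid (a point): bystander: glue bottle, white with a yellow band and an orange pointed nozzle, 44 mm across, 112 mm high, standing. Point at its centre (56 mm up).
- tape_mid (a point): bystander: roll of buff masking tape lying flat, 80 mm outside, 60 mm inside, 25 mm high. Point at its centre (12.5 mm up).
- lath_mid (a point): bystander: thin flat lath of darker wood, 160 mm long (y), 28 mm wide, 6 mm thick, no holes. Point at its centre (3 mm up).
Not all that is in view belongs to the job. What is shaped like the part that bears batten_b_mid but green or purple is not meant. Leave any pink look-alike of the part that bears board_mid alone.

How it is judged:
By the outcome, as a careful person would: the job done as asked, in the order asked, and still so for the second after the job is handed in, with the robot touching nothing.
It also fails if it takes over 125 s, if anything falls off the work surface, if the arm or the gripper's body presses on something with over 40 N, if the wrist force passes 120 N, or if a joint passes its speed limit or range.

## Working session

There is one attempt and no reset: what is moved stays moved. The work goes in short steps, each a Python script; the robot and the scene stay as the last script left them, time stands still between calls to the robot, and variables do not carry over. Pictures are saved under pics/ and viewed, at most 14 in all, crops included, and the job is handed in when it is done.

```bash
ls; mkdir -p pics
python3 - <<'E'
from bench import manip, effector, viewer
import cv2
for n in ["scene","side"]:
    im=viewer.get_image(n); cv2.imwrite(f"pics/{n}0.png",im[:,:,::-1]); print(n,viewer.get_calibration(n))
print(viewer.get_calibration("wrist"),manip.current_tcp_rot(),manip.current_clock())
E
```

```text
pics
scene {'vfov': 54.89031935649311, 'cx': 323.38084140887213, 'cy': 243.5055182970222, 'eye': array([0.81833786, 0.74516463, 0.62639833]), 'attitude': array([ 0.21097969,  0.85887604, -0.4516964 , -0.11743031])}
side {'vfov': 44.70617748239656, 'cx': 314.09097597406884, 'cy': 238.99548723752557, 'eye': array([-0.1993451 ,  1.17744418,  0.85658673]), 'attitude': array([-0.20311936,  0.84586613, -0.48054232,  0.11105   ])}
{'vfov': 64.7470654188997, 'cx': 318.8785489610243, 'cy': 234.70343373718777, 'eye': array([ 0.34134761, -0.55766501,  0.38345293]), 'attitude': array([ 0.83324011, -0.53371581, -0.07859693,  0.12116464])} [ 9.76887236e-01  2.13753518e-01 -1.28259137e-04 -8.63617214e-04] 0.1
```

View pics/scene0.png

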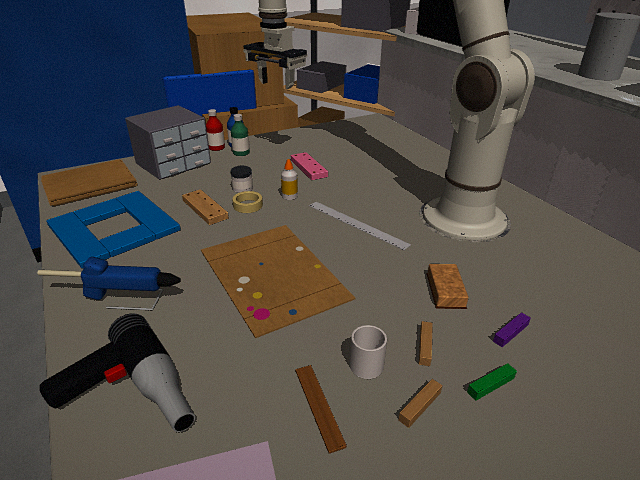

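View pics/side0.png

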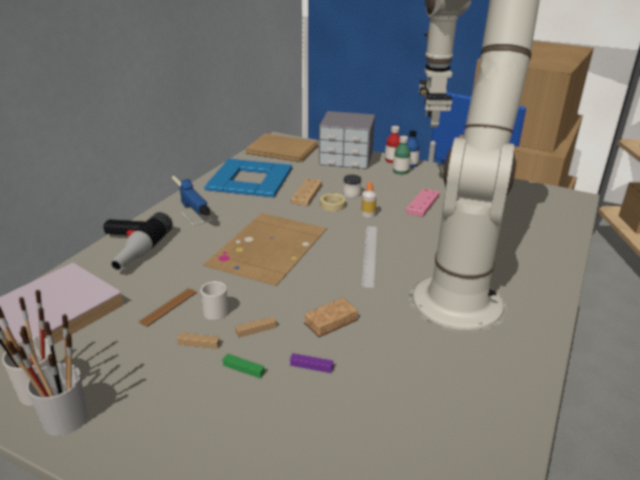

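The scene view shows the sheet with corners near (201,246), (287,227), (354,295) and (256,334). The board is at (205,206), jar (241,178), tape (247,202), glue (289,183), cup (368,352), battens (426,342) and (420,402), lath (320,408). The pink, green and purple look-alikes are separate, and the side view agrees. Next I cast rays through both views.

```bash
cat > h.py <<'E'
from bench import manip, effector, viewer
import numpy as np, cv2
from scipy.spatial.transform import Rotation as R
def cast(cal,px,z):
    px=np.atleast_2d(np.asarray(px,float)); f=240/np.tan(np.radians(cal["vfov"]/2))
    d=np.c_[(px[:,0]-cal["cx"])/f,(px[:,1]-cal["cy"])/f,np.ones(len(px))]
    d=R.from_quat(cal["attitude"]).apply(d); e=np.asarray(cal["eye"])
    return (e+d*((z-e[2])/d[:,2])[:,None])[:,:2]
def proj(cal,P):
    f=240/np.tan(np.radians(cal["vfov"]/2))
    c=R.from_quat(cal["attitude"]).inv().apply(np.atleast_2d(P)-cal["eye"])
    return np.c_[cal["cx"]+f*c[:,0]/c[:,2],cal["cy"]+f*c[:,1]/c[:,2]]
def down(yaw):  # tool down, closing axis (tool y) at world angle yaw+-90 ; tool x at yaw
    return (R.from_euler('z',yaw)*R.from_euler('x',np.pi)).as_quat()
E
python3 - <<'E'
from h import *
S=viewer.get_calibration("scene");D=viewer.get_calibration("side")
np.set_printoptions(precision=3,suppress=True)
print("sheet",cast(S,[(201,246),(287,227),(354,295),(256,334)],.004).tolist())
print("sheet side",cast(D,[(208,267),(262,215),(327,234),(275,280)],.004))
for n,s,d,z in [("board",(205,204),(307,191),.02),("jarlid",(241,172),(352,181),.06),("tape",(247,199),(333,200),.025),("glue base",(289,195),(369,213),.0),
 ("cup top",(368,336),(214,289),.07),("bA",(427,338),(256,325),.02),("bB",(420,398),(198,339),.02),("lath",(320,408),(168,306),.006),("green",(492,378),(243,363),.02),("purple",(512,327),(311,360),.02),("pink",(309,164),(422,200),.02),("cork",(447,275),(331,310),.03)]:
    print(n,cast(S,s,z)[0],cast(D,d,z)[0])
q=R.from_quat(manip.current_tcp_rot()); c=viewer.get_calibration("wrist")
print("cam in tool",q.inv().apply(c["eye"]-manip.current_tool_pos()),(q.inv()*R.from_quat(c["attitude"])).as_matrix(), q.as_matrix())
E
```

```text
sheet [[0.6474524067245546, -0.17761888275515136], [0.4327355248621792, -0.16237267014471835], [0.4174440072095834, 0.1382764256689989], [0.635876083435663, 0.149667489559705]]
sheet side [[ 0.62   0.159]
 [ 0.642 -0.151]
 [ 0.416 -0.14 ]
 [ 0.433  0.13 ]]
board [ 0.589 -0.341] [ 0.581 -0.333]
jarlid [ 0.464 -0.401] [ 0.45  -0.391]
tape [ 0.483 -0.308] [ 0.475 -0.305]
glue base [ 0.356 -0.32 ] [ 0.36  -0.322]
cup top [0.493 0.302] [0.49  0.306]
bA [0.372 0.315] [0.371 0.321]
bB [0.463 0.412] [0.458 0.419]
lath [0.605 0.347] [0.603 0.342]
green [0.334 0.435] [0.331 0.438]
purple [0.214 0.365] [0.21  0.366]
pink [ 0.232 -0.442] [ 0.231 -0.444]
cork [0.228 0.198] [0.24  0.207]
cam in tool [ 0.077 -0.    -0.158] [[ 0.    -0.958 -0.286]
 [ 1.     0.     0.   ]
 [-0.    -0.286  0.958]] [[ 0.909  0.418 -0.001]
 [ 0.418 -0.909  0.002]
 [ 0.    -0.002 -1.   ]]
```

Run:
```python
from h import *
import json
np.set_printoptions(precision=3,suppress=True)
for n,p in [("R",(.54,-.35)),("M",(.53,-.01)),("L",(.45,.34))]:
    manip.move_pose([p[0]+.06,p[1],.3],down(0)); manip.sleep(.2)
    c=viewer.get_calibration("wrist"); im=viewer.get_image("wrist")
    cv2.imwrite(f"pics/w{n}.png",im[:,:,::-1])
    json.dump({k:np.asarray(v).tolist() for k,v in c.items()},open(f"pics/w{n}.json","w"))
    print(n,manip.current_clock(),manip.current_q())
```

```text
R 1.875 [ 0.784  0.535 -0.453  1.336  0.233  1.323 -1.243]
M 3.4083 [ 0.436  0.355 -0.596  1.615  0.208  1.236 -1.772]
L 5.0083 [-0.085  0.433 -0.742  1.555  0.301  1.272 -2.443]
```

View pics/wR.png

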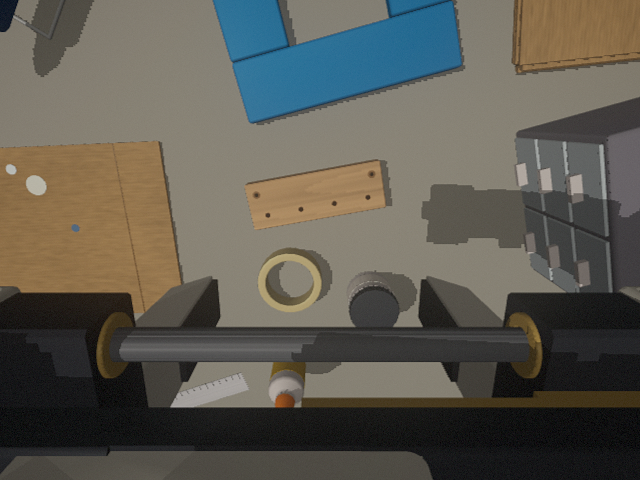

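View pics/wM.png

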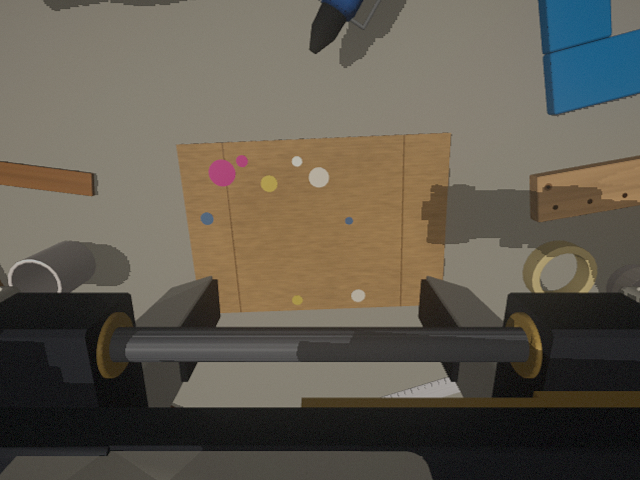

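View pics/wL.png

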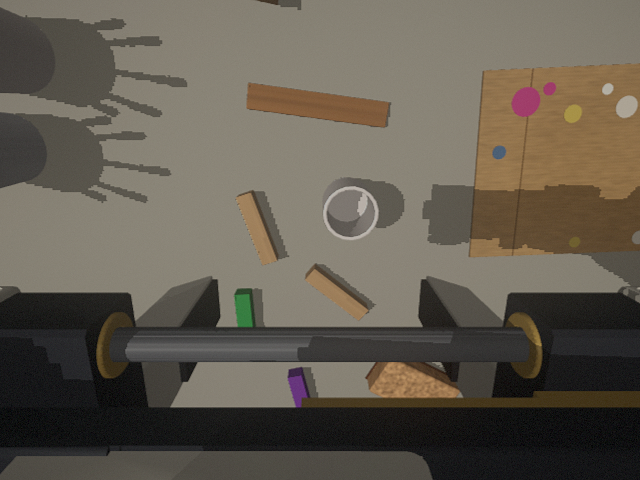

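wR shows the board with corners (246,185), (378,160), (386,207), (255,229), plus the jar lid (373,305), tape (290,280) and glue. wM shows sheet corners (178,144), (449,133) and (194,313). wL shows battens centred near (256,228) and (337,292), with the cup rim at (350,213). I'll fit contours to refine these.

```bash
cat > fit.py <<'E'
from h import *
import json
np.set_printoptions(precision=4,suppress=True)
def load(n): return cv2.imread(f"pics/w{n}.png"),{k:np.array(v) for k,v in json.load(open(f"pics/w{n}.json")).items()}
def mask(im):
    hsv=cv2.cvtColor(im,cv2.COLOR_BGR2HSV)
    return cv2.morphologyEx(cv2.inRange(hsv,(5,75,40),(28,255,255)),cv2.MORPH_OPEN,np.ones((3,3)))
def blob(m,px):
    n,l=cv2.connectedComponents(m); k=l[px[1],px[0]]; assert k,px
    c=max(cv2.findContours((l==k).astype(np.uint8),cv2.RETR_EXTERNAL,cv2.CHAIN_APPROX_NONE)[0],key=cv2.contourArea)
    return c[:,0,:]
def rect(cal,c,z):
    P=cast(cal,c,z)*1000; (cx,cy),(w,h),a=cv2.minAreaRect(P.astype(np.float32))
    if w<h: w,h,a=h,w,a+90
    return cx/1000,cy/1000,w,h,(a+90)%180-90
E
python3 - <<'E'
from fit import *
im,c=load("R"); m=mask(im); print("board",rect(c,blob(m,(315,190)),.02)); print("tape",rect(c,blob(m,(264,282)),.025))
im,c=load("L"); m=mask(im)
for p in [(256,228),(340,294),(318,106)]: print(p,rect(c,blob(m,p),.02 if p[0]!=318 else .006))
print("cup rim pts", cast(c,[(324,213),(378,213),(350,187),(350,239)],.07))
im,c=load("R"); print("lid",cast(c,[(347,303),(400,303),(373,283),(373,330)],.06))
im,c=load("M"); m=mask(im); b=blob(m,(300,240))
print("sheet px extent",b.min(0),b.max(0))
P=cast(c,b,.004)
# border lines from contour points by picture region
def line(sel,ax):
    Q=P[sel].astype(np.float32); vx,vy,x,y=cv2.fitLine(Q,cv2.DIST_HUBER,0,.001,.001).ravel(); print(len(Q),"dir deg",np.degrees(np.arctan2(vy,vx)),"pt",x,y, "res",np.abs((Q-[x,y])@[-vy,vx]).max()); return np.array([x,y]),np.array([vx,vy])
x,y=b.T
L=line((y<150)&(x>190)&(x<440),0); Lf=line((x<195)&(y>155)&(y<300),0); Rt=line((x>440)&(y>140)&(y<275),0); N=line((y>300)&(x>225)&(x<410),0)
def inter(a,b): t=np.linalg.solve(np.c_[a[1],-b[1]],b[0]-a[0]); return a[0]+t[0]*a[1]
C=[inter(L,Lf),inter(L,Rt),inter(N,Rt),inter(N,Lf)]
print(np.array(C),np.mean(C,0)); print([np.linalg.norm(C[i]-C[(i+1)%4]) for i in range(4)])
E
```

```text
board (0.5939275512695312, -0.3470494384765625, 159.47669982910156, 57.22840881347656, -79.80987644195557)
tape (0.48822573852539064, -0.31451123046875, 84.29615020751953, 78.33424377441406, -0.11127471923828125)
(256, 228) (0.4658681640625, 0.41208258056640623, 91.0168228149414, 23.294660568237305, 18.196990966796875)
(340, 294) (0.38159378051757814, 0.3162074584960938, 93.4001693725586, 24.9964599609375, 50.391056060791016)
(318, 106) (0.606251708984375, 0.3402703247070312, 159.7306365966797, 28.133474349975586, 82.44207000732422)
cup rim pts [[0.4964 0.3333]
 [0.4963 0.2766]
 [0.5238 0.3066]
 [0.4678 0.3054]]
lid [[ 0.4749 -0.3836]
 [ 0.4748 -0.445 ]
 [ 0.4999 -0.4127]
 [ 0.4395 -0.4151]]
sheet px extent [176 133] [450 312]
249 dir deg -87.691345 pt 0.6487911 -0.0068506896 res 0.0007979438
116 dir deg 2.2531424 pt 0.56038654 0.15193063 res 0.00078746065
134 dir deg 2.2690637 pt 0.5650269 -0.16693299 res 0.00094450754
184 dir deg -87.683655 pt 0.4293238 0.004840306 res 0.00078525225
[[ 0.6423  0.1552]
 [ 0.6551 -0.1634]
 [ 0.4365 -0.172 ]
 [ 0.4236  0.1465]] [ 0.5394 -0.0084]
[np.float32(0.3187746), np.float32(0.21879447), np.float32(0.31883547), np.float32(0.21883735)]
```

```bash
cat > pp.py <<'E'
from h import *
SC=np.array([.5394,-.0084]); SY=np.radians(2.29)
def sheet(x,y): c,s=np.cos(SY),np.sin(SY); return SC+[c*x-s*y,s*x+c*y]
def norm(a): return (a+np.pi)%(2*np.pi)-np.pi
def choose(xy,yaw,z=.2):
    """of the two half turns (tool x at yaw or yaw+pi): the one reachable with the smallest joint move"""
    best=[]
    for k in (0,np.pi):
        q=manip.solve_ik([*xy,z],down(yaw+k))
        if q is not None: best.append((np.abs(np.asarray(q)-manip.current_q()).max(),yaw+k))
    return min(best)[1]
def pick(xy,yaw,z,f,zh=.2):
    yaw=choose(xy,yaw); effector.open_jaws()
    manip.move_pose([*xy,zh],down(yaw)); manip.servo_line([*xy,z+.04],vel=.25); manip.servo_line([*xy,z],vel=.08)
    print("down",np.round(manip.current_force(),1)); effector.close(f_grip=f)
    print("gap",manip.current_finger_gap(),"F",manip.current_gripper_force())
    manip.servo_line([*xy,zh],vel=.2); print("lift gap",manip.current_finger_gap(),np.round(manip.current_force(),1)); return yaw
def place(xy,yaw,z,zh=.2,off=(0,0)):
    """yaw already resolved to the desired tool heading"""
    yaw=choose(xy,yaw)
    manip.move_pose([*xy,zh],down(yaw)); manip.servo_line([*xy,z+.03],vel=.25); manip.servo_line([*xy,z],vel=.04)
    print("placed F",np.round(manip.current_force(),1),manip.current_tool_pos()); effector.open_jaws()
    manip.servo_line([*xy,zh],vel=.25); print("t",manip.current_clock())
E
python3 - <<'E'
from pp import *
# tool x along the batten -> closes across it
pick((.4649,.4135),np.radians(18.2),.010,25)
place(sheet(-.05,.097),SY,.0145)
pick((.3786,.3165),np.radians(50.4),.010,25)
place(sheet(-.05,.003),SY,.0145)
manip.move_pose([.60,-.02,.25],down(0)); 
c=viewer.get_calibration("wrist"); im=viewer.get_image("wrist"); cv2.imwrite("pics/w2.png",im[:,:,::-1])
import json; json.dump({k:np.asarray(v).tolist() for k,v in c.items()},open("pics/w2.json","w"))
E
```

```text
down [-0.2  0.2 -1.1]
gap 0.01959069242690281 F 24.999996721744537
lift gap 0.019601984630514983 [0.7 0.5 0.7]
placed F [-0.  -0.4 -0.4] [0.48557121 0.0866133  0.01437393]
t 14.4583
down [-0.3  0.6  0.3]
gap 0.019720198315246545 F 25.00018537044525
lift gap 0.019953544211399953 [ 0.6  0.2 -0.5]
placed F [-1.1 -0.4 -0.1] [ 0.48929715 -0.0072611   0.01435759]
t 24.3583
```

View pics/w2.png

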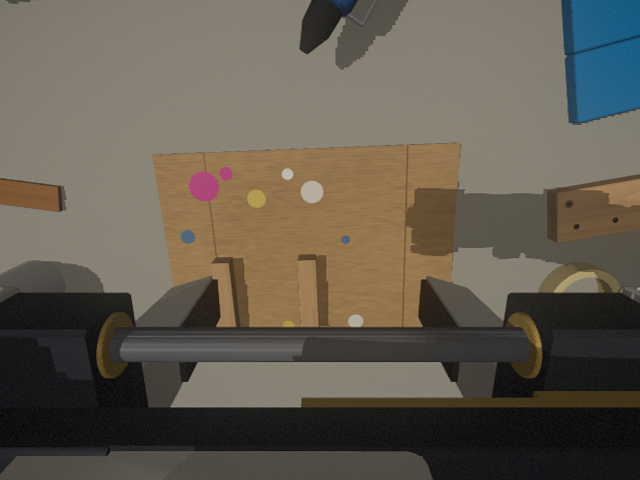

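Both battens lie on the sheet, with their far ends at about (222,262) and (308,257). Next I'll check those ends, then do the board, and look at the jar from closer.

Run:
```python
from pp import *; from fit import load,cast
im,c=load("2"); P=cast(c,[(233,259),(237,322),(212,260),(317,255),(299,256),(319,320)],.024)-SC
print("sheet frame mm",np.round(P@R.from_euler('z',SY).as_matrix()[:2,:2]*1000,1))
# board: long axis at 100.2deg -> tool x along it
pick((.5935,-.3465),np.radians(100.19),.005,35)
place(sheet(-.05,.05),SY+np.pi/2,.0298)
manip.move_pose([.60,-.40,.22],down(0)); manip.sleep(.1)
c=viewer.get_calibration("wrist"); im=viewer.get_image("wrist"); cv2.imwrite("pics/w3.png",im[:,:,::-1])
import json; json.dump({k:np.asarray(v).tolist() for k,v in c.items()},open("pics/w3.json","w"))
```

```text
sheet frame mm [[ -1.9  81.9]
 [-77.7  85.3]
 [ -2.2 104.5]
 [ -0.8  -8.4]
 [ -1.2  10.9]
 [-78.7  -7.5]]
down [ 0.4  1.  -0.3]
gap 0.05572048396489775 F 35.000240206718445
lift gap 0.055693205983354095 [-0.1 -0.3 -1.4]
placed F [ 0.1  0.1 -0.8] [0.4875 0.0397 0.0298]
t 34.7167
```

View pics/w3.png

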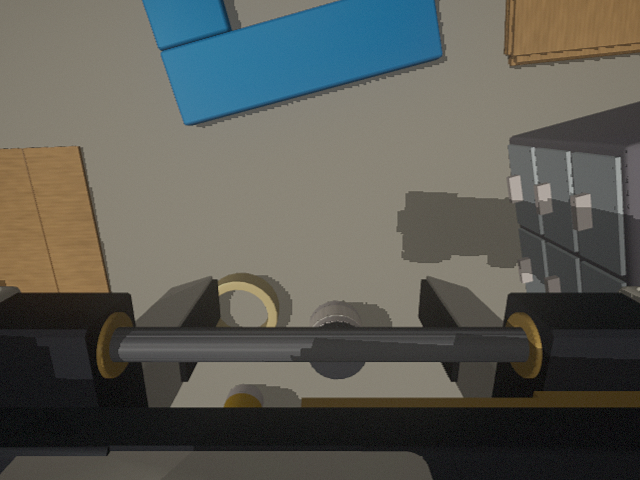

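The board has left its spot, but the jar (337,345) is hidden under the gripper beam, so I'll shift the view toward the robot. I'll also look at the board on the way.

Run:
```python
from pp import *
import json
for n,p in [("4",(.50,-.414,.25)),("5",(.50,.03,.30))]:
    yaw=0
    manip.move_pose(p,down(yaw)); manip.sleep(.1)
    c=viewer.get_calibration("wrist"); im=viewer.get_image("wrist"); cv2.imwrite(f"pics/w{n}.png",im[:,:,::-1])
    json.dump({k:np.asarray(v).tolist() for k,v in c.items()},open(f"pics/w{n}.json","w"))
a,b=[cv2.imread(f"pics/w{n}.png")[0:300,60:580] for n in "45"]
cv2.imwrite("pics/c45.png",np.vstack([a,b]))
```

```text
(no output)
```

View pics/c45.png

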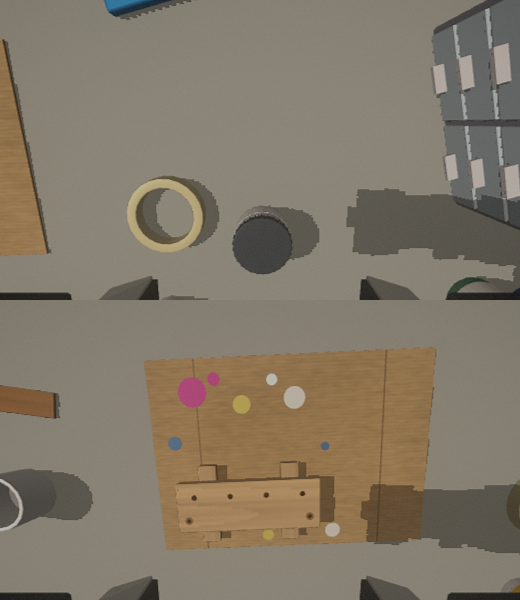

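The lid disc sits at full-image (322,244). The board lies across both battens, parallel to the sheet edge, with corners near (237,185), (379,178), (380,225) and (239,232). Next are the jar and cup.

```bash
python3 - <<'E'
from pp import *; from fit import load,cast
im,c=load("5"); P=cast(c,[(237,185),(379,178),(380,225),(239,232)],.044)-SC
Q=P@R.from_euler('z',SY).as_matrix()[:2,:2]*1000; print(np.round(Q,1),np.round(Q.mean(0),1))
im,c=load("4"); J=cast(c,[(322,244.5),(292,244),(352,244),(322,215),(322,274)],.06); print(J)
j=J[0]
pick(j,np.pi/2,.020,30); place(sheet(-.05,-.10),SY+np.pi/2,.0245)
E
cat > /dev/null
```

```text
[[-23.1 128.1]
 [-22.  -27.4]
 [-75.2 -28.7]
 [-76.7 131.4]] [-49.3  50.9]
[[ 0.4648 -0.4158]
 [ 0.4652 -0.3868]
 [ 0.4653 -0.4447]
 [ 0.4941 -0.4156]
 [ 0.4341 -0.4159]]
down [0.2 0.4 0.4]
gap 0.057350966588925134 F 30.000434005874013
lift gap 0.05773590488323808 [ 0.6 -0.4 -2.4]
placed F [ 0.1 -0.7 -3.4] [ 0.4935 -0.1105  0.0244]
t 48.7917
```

Run:
```python
from pp import *
import json
pick((.496,.3055),0,.030,20); place(sheet(.04,-.10),SY,.0345)
manip.move_pose((.50,-.03,.30),down(0)); manip.sleep(.1)
c=viewer.get_calibration("wrist"); im=viewer.get_image("wrist"); cv2.imwrite("pics/w6.png",im[:,:,::-1])
json.dump({k:np.asarray(v).tolist() for k,v in c.items()},open("pics/w6.json","w"))
```

```text
down [ 0.3 -0.2  0.7]
gap 0.05919104723131546 F 20.00016781501472
lift gap 0.059252056347685045 [ 1.1 -0.3 -1.1]
placed F [-1.3 -0.4 -1.8] [ 0.5833919  -0.10689213  0.03434378]
t 58.1583
```

View pics/w6.png

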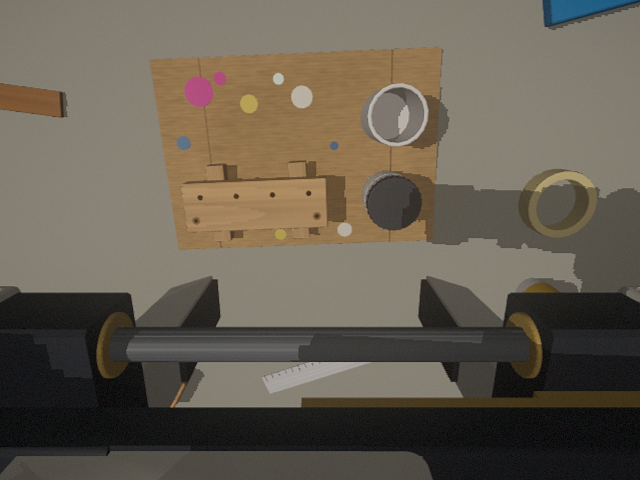

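The picture shows everything in place: cup rim at (398,115), lid at (393,203), board on both battens, and the tape where it was. One numeric check before handing in.

Run:
```python
from pp import *; from fit import load,cast
im,c=load("6"); Rm=R.from_euler('z',SY).as_matrix()[:2,:2]
f=lambda p,z:np.round((cast(c,p,z)-SC)@Rm*1000,1)
cup=f([(398,115)],.074)[0]; jar=f([(393,203)],.064)[0]; b=f([(183,185),(326,178),(327,225),(186,232)],.044)
bt=f([(207,166),(226,165),(288,163),(307,162),(222,239),(230,239),(292,237),(309,236)],.024)
print("cup",cup,"jar",jar,"board",b.tolist(),b.mean(0),"battens",bt.tolist())
ok=np.hypot(*(cup-[40,-100]))<6 and np.hypot(*(jar-[-50,-100]))<6 and np.hypot(*(b.mean(0)-[-50,50]))<6
print(ok)
if ok: print(manip.hand_in(),manip.current_clock())
```

```text
cup [  39.8 -100. ] jar [-48.7 -98.5] board [[-23.7, 127.6], [-22.3, -29.0], [-75.4, -28.3], [-77.1, 131.9]] [-49.625  50.55 ] battens [[-6.3, 104.7], [-6.0, 83.2], [-6.6, 13.0], [-6.3, -8.5], [-93.1, 97.6], [-93.5, 88.0], [-94.0, 13.8], [-93.5, -6.6]]
True
the job is handed in; nothing more can be done
the job is handed in; nothing more can be done
```

The setup is done and handed in: by the last camera check the board, jar and cup are within about 2 mm of their target positions on the sheet, with the battens square under the board, centred about 3.3 cm in from its ends; the glue bottle, tape roll and lath were never handled, and the clock was just past 58 s at the last placing.

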